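# Wipe the brass chips off the cutting plate

## Task

Pick up the scraper block by its upright grip and use it to wipe both brass chips off the cutting plate into the chip trough at the plate's end; the gripper itself must not touch the chips. Then stand the scraper back on the bench, upright on its flat base, and let go.

Things in the scene. Friction and masses are not known exactly. Their poses are not given: they have to be found in the camera images.
- scraper: Scraper block, loose, about 0.2 kg, standing on the bench to the left of the plate. A grey base 36 mm (x) by 104 mm (y) by 30 mm high with a black rubber sole; on it, centred, an upright wooden grip 24 mm (x) by 76 mm (y) that rises to 82 mm above the sole. Take the grip from above, fingers closing along x. The two long flat sides of the base (facing +x and -x, alike) push the chips. Origin: centre of the sole. z up.
- plate: Fixed aluminium cutting plate with a dark steel chip trough joined to one end. Flat plate: 180 mm (x) by 120 mm (y), its top 30 mm above the bench, no rims. Origin: on the bench under the centre of the flat plate; z up; +x runs along the plate to the trough. The plate ends at x = +90 mm; there the open trough begins, a drop of 22 mm to its floor (8 mm above the bench), inside x = 90 to 155 mm and y = -60 to 60 mm, with a thin wall 27 mm high on its three outer sides.
- chip_a: Loose rectangular flat brass chip, 22 mm (x) by 14 mm (y) by 6 mm thick, about 12 g, lying on the plate within 45 mm of its middle. Origin: centre of its underside. It slides freely.
- chip_b: Loose round flat brass chip, 18 mm across and 6 mm thick, about 12 g, lying on the plate within 45 mm of its middle. Origin: centre of its underside. It slides freely.

How it is judged:
On the way, in this order (a step that is already met when the one before it is completed fails the run):
1. the scraper is held in the fingers and lifted off the bench (height (world z) of scraper above 0.02 m and contact force between the fingers and scraper above 1 N), for 0.2 s.
2. both chips lie in the trough while the scraper is still held (x of chip_a in the frame of plate between 0.088 and 0.158 m and y of chip_a in the frame of plate between -0.063 and 0.063 m and height (world z) of each of chip_a, chip_b below 0.024 m and x of chip_b in the frame of plate between 0.088 and 0.158 m and y of chip_b in the frame of plate between -0.063 and 0.063 m and contact force between the fingers and scraper above 1 N), for 0.1 s.
At the end, for the whole second after the job is handed in: Both chips lie at rest inside the trough (below the plate's top), and the scraper stands on the bench itself (sole within 6 mm of the bench top), upright within 10 degrees, at rest and released (x of chip_a in the frame of plate between 0.088 and 0.158 m and y of chip_a in the frame of plate between -0.063 and 0.063 m and height (world z) of each of chip_a, chip_b below 0.024 m and x of chip_b in the frame of plate between 0.088 and 0.158 m and y of chip_b in the frame of plate between -0.063 and 0.063 m and height (world z) of scraper below 0.006 m and angle between scraper's own z axis and vertical below 0.17 rad and linear speed of each of scraper, chip_a, chip_b below 0.01 m/s); the robot touches nothing.
It fails at once if the gripper touches a chip (contact force between any of the fingers, the arm and chip_a above 0.3 N or contact force between any of the fingers, the arm and chip_b above 0.3 N).
It also fails if it takes over 51 s, if anything falls off the work surface, if the arm or the gripper's body presses on something with over 40 N, if the wrist force passes 120 N, or if a joint passes its speed limit or range.

## Robot

A 7-joint arm with a two-finger parallel gripper is mounted at the origin on a cart in front of the work surface, level with it; the furniture and walls round the work are solid. World frame = base frame: x ahead of the robot, y to its left, z up, the work surface at z = 0. Lengths are in m, angles in rad, forces in N, time in s.
With the tool pointing down it reaches from about 0.425 to 0.925 m from the base axis. Payload 6.8 kg.
Tool frame: the origin (TCP) lies at the very end of the fingers, on their centre line; the grasp point (between the pads) lies bot.grip_point_offset behind it (bot.grip_point_offset is the distance from the TCP to the grasp point, in m); z points along the fingers, y is the line along which they close (so a half turn about z gives the same grasp; the last joint's range is limited). The gripper opens to 85 mm and grips with 20 to 120 N. Pads are 22 mm wide; open, the fingers measure 114 mm over their backs; the gripper's body (76 mm by 85 mm) begins 54 mm behind the grasp point. The pads swing forward as they close: fully open they stand 13 mm farther back than shut.
Start: joints at [-1.437, 0.477, 0.022, 1.555, -0.011, 1.109, -0.083], TCP at [0.162, 0.655, 0.231] pointing down, gripper open.
Joint ranges: [-2.96, 2.96], [-0.34, 2.1], [-1.41, 1.46], [0.24, 2.44], [-1.37, 4.51], [0.17, 1.92], [-2.96, 2.96]. Speed limits (rad/s): [2.39, 2.39, 3.14, 3.14, 3.14, 3.14, 3.14].

## Interface

Orientations are given as a unit quaternion [w, x, y, z].
In Python, from station import bot, imaging gives the robot as it stands. The module is installed in compiled form; this text tells all that it offers.
- The arm moves only by the tool carry_out, never from a script. Its argument "targets" is one flat list of numbers, 5 for each row, row after row: the closure in counts, from 0 (fully open) to 255 (shut), then the shift along the world's x, y, z in mm, then the turn about the world's z in degrees. A call has 1 to 20 rows; each row shifts and turns the commanded pose from where the row before left it; what a row does not reach is not made up. A row lasts 1/10 s, in which the tool goes at most 50 mm and 8.59 degrees, less where a joint would pass 70% of its speed; a pose out of reach is approached as far as the arm can. A call is refused whole if a number of a shift passes 50 or a number of a turn 8.59, either way. A call with a gripper value outside its range is refused whole. The fingers move at their own pace and stop on an object; "newtons" is the grip in N (left out, the last holds). Time passes only in rows, so rows that do not move let the fingers close. It gives the time, the measured TCP pose, the force, the opening and the grip force at its end, in the units of the state.
- bot.get_obs(): the state, without advancing time (a new reading comes with each control period).
- imaging.read_camera(name): name is "scene" or "top" or "wrist"; returns a dict with "frame" (384x512x3 uint8, red, green, blue), "fov_y" (degrees; the focal length in pixels is half the picture's height over the tangent of half this angle, whatever the lens; pixels are square), "cx", "cy" (the principal point, pixels), "pose" (4x4, takes a point from camera to world coordinates); the wrist camera has in their place "tool_from_camera" (4x4, takes a point from camera to tool coordinates, whose origin is the TCP and whose axes are the flange's). Camera axes: x right, y up, looking along -z (the intrinsics and any distortion apply to the point x, -y, -z); pixel columns grow to the right and rows downward; lengths in m; the calibration is good to about 2 mm. A picture is of the moment at which its call begins: read the wrist's pose just before it. There is no depth.
- bot.hand_in(): hands the job in; it is judged then, once.
The state is a dict: "t": time; "q": joint angles; "joint_vel": joint speeds; "joint_torque": joint torques, N m; "eef_pos": TCP position; "tool_rot": TCP orientation; "contact_force": force on the tool from outside, world axes, zero at the start; "torque": the same for the moment, N m; "gripper_width": opening from 0.0 (shut) to 1.0 (fully open); "grasp_force": force on a finger pad.
Only numpy, scipy, OpenCV 4.12 (cv2) and the standard library are available. Lean on these libraries where they do the work, as an engineer would, in place of code of your own. Each camera call takes 0.05 s, during which the arm holds its last target. There are 200 camera calls.

## Working session

There is one attempt and no reset: what is moved stays moved. The work goes in short steps, Python scripts to look and compute and a tool call to move; the robot and the scene stay as the last step left them, time stands still between calls to the robot, and variables do not carry over. Pictures are saved under pics/ and viewed, at most 10 in all, crops included, and the job is handed in when it is done.

Besides the shell and the picture viewer there is one more tool, called as a command line: name --argument value ..., lists and objects as JSON in quotes. carry_out: Moves the arm, as the interface text tells. Its arguments: {"type":"object","properties":{"targets":{"type":"array","items":{"type":"number"}},"newtons":{"type":"number"}},"required":["targets"]}

```bash
mkdir -p pics; python3 - <<'E'
from station import bot, imaging
import cv2,numpy as np
o=bot.get_obs(); print({k:np.round(v,3) for k,v in o.items()}, bot.grip_point_offset)
for n in("scene","top"):
    c=imaging.read_camera(n); cv2.imwrite(f"pics/{n}0.png",c["frame"][:,:,::-1])
    print(n,{k:(np.round(v,4) if k!="frame" else 0) for k,v in c.items()})
E
```

```text
{'t': np.float64(0.0), 'q': array([-1.437,  0.478,  0.022,  1.556, -0.012,  1.109, -0.083]), 'joint_vel': array([ 0.001, -0.001,  0.001,  0.001,  0.001, -0.002, -0.002]), 'joint_torque': array([ 1.0000e-03, -5.9647e+01,  1.6090e+00, -2.8119e+01,  1.2000e-02,
        1.0000e-02,  0.0000e+00]), 'eef_pos': array([0.162, 0.655, 0.23 ]), 'tool_rot': array([-0.   ,  0.121,  0.993, -0.001]), 'contact_force': array([ 0.877,  0.643, -0.21 ]), 'torque': array([-0.035,  0.027,  0.019]), 'grasp_force': np.float64(0.0), 'gripper_width': np.float64(0.998)} 0.0187
scene {'frame': 0, 'fov_y': np.float64(42.5307), 'cx': np.float64(253.1947), 'cy': np.float64(182.0516), 'pose': array([[ 0.8192,  0.3863, -0.424 ,  0.1578],
       [-0.5731,  0.5217, -0.632 , -0.7341],
       [-0.0229,  0.7607,  0.6487,  0.5923],
       [ 0.    ,  0.    ,  0.    ,  1.    ]])}
top {'frame': 0, 'fov_y': np.float64(44.0849), 'cx': np.float64(254.9834), 'cy': np.float64(191.1409), 'pose': array([[ 0.0141,  0.9851, -0.1712,  0.3698],
       [-0.9999,  0.0141, -0.0011, -0.1722],
       [ 0.0014,  0.1712,  0.9852,  0.8757],
       [ 0.    ,  0.    ,  0.    ,  1.    ]])}
```

View pics/scene0.png

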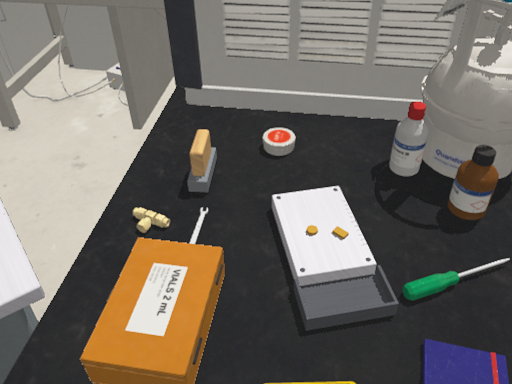

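View pics/top0.png

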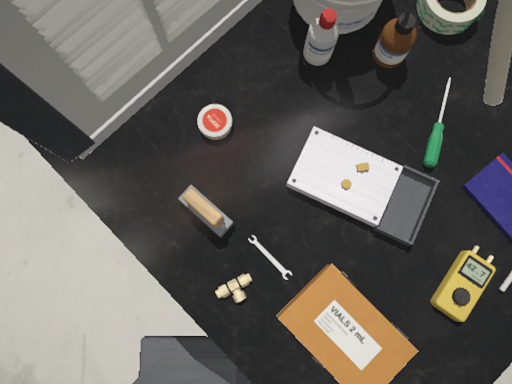

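The scene view shows the scraper at about (202,165), its grip top at (201,140), the plate with corners near (272,196), (339,188), (373,274) and (297,280), and the chips at (312,230) and (341,233). The top view shows the scraper at (206,210), the plate corners at (316,128), (402,163), (374,222) and (289,186), the rectangular chip at (362,167), the round chip at (347,184), and the trough to the lower right.

```bash
cat > h.py <<'E'
import numpy as np,cv2
def K(c):
    h=c["frame"].shape[0]; f=h/2/np.tan(np.radians(c["fov_y"])/2); return f,c["cx"],c["cy"]
def ray(c,p,pose=None):
    f,cx,cy=K(c); T=np.array(c["pose"] if pose is None else pose)
    return T[:3,3],T[:3,:3]@np.array([(p[0]-cx)/f,-(p[1]-cy)/f,-1])
def onz(c,p,z,pose=None):
    o,d=ray(c,p,pose); return o+d*(z-o[2])/d[2]
def tri(*cps):
    A=np.zeros((3,3));b=np.zeros(3);R=[]
    for c,p in cps:
        o,d=ray(c,p);d=d/np.linalg.norm(d);P=np.eye(3)-np.outer(d,d);A+=P;b+=P@o;R.append((P,o))
    x=np.linalg.solve(A,b); return x,max(np.linalg.norm(P@(x-o)) for P,o in R)
def proj(c,X):
    f,cx,cy=K(c);T=np.array(c["pose"]);q=T[:3,:3].T@(np.asarray(X)-T[:3,3]); return np.array([cx+f*q[0]/-q[2],cy-f*q[1]/-q[2]])
def blob(im,x0,y0,x1,y1,cond):
    m=np.zeros(im.shape[:2],np.uint8); hsv=cv2.cvtColor(im,cv2.COLOR_RGB2HSV)
    m[y0:y1,x0:x1]=cond(hsv[y0:y1,x0:x1].astype(int))
    n,l,s,ce=cv2.connectedComponentsWithStats(m); i=1+np.argmax(s[1:,4]); 
    pts=np.argwhere(l==i)[:,::-1].astype(np.float32); return ce[i],cv2.minAreaRect(pts),s[i,4],pts
E
python3 - <<'E'
from h import *; from station import imaging
S=imaging.read_camera("scene");T=imaging.read_camera("top")
br=lambda h:(h[...,1]>120)&(h[...,2]>80)
def two(n,bs,bt,c):
    s=blob(S["frame"],*bs,c);t=blob(T["frame"],*bt,c); x,e=tri((S,s[0]),(T,t[0])); print(n,s[0].round(1),s[2],t[0].round(1),t[2],"xyz",x.round(4),"err",e.round(4)); return s,t
a=two("a",(330,222,352,242),(353,158,373,176),br); b=two("b",(303,222,322,240),(338,176,356,193),br)
wh=lambda h:(h[...,1]<60)&(h[...,2]>130)
s,t=[blob(I["frame"],*bx,wh) for I,bx in((S,(255,175,385,290)),(T,(280,118,412,232)))]
C={}
for n,q,I in(("S",s,S),("T",t,T)):
    h=cv2.convexHull(q[3]); qd=cv2.approxPolyN(h,4,ensure_convex=True).reshape(-1,2); 
    w=np.array([onz(I,p,.03)[:2] for p in qd]); print(n,qd.tolist(),"\n",w.round(4).tolist(),"mean",w.mean(0).round(4),"sides",np.linalg.norm(w-np.roll(w,-1,0),axis=1).round(3),"ang",np.degrees(np.arctan2(*(np.roll(w,-1,0)-w).T[::-1])).round(1))
wo=lambda h:(h[...,1]>70)&(h[...,2]>90)
for n,I,bx in(("T",T,(178,182,236,240)),("S",S,(180,120,222,192))):
    g=blob(I["frame"],*bx,wo); print("wood",n,g[0],cv2.boxPoints(g[1]).round(1).tolist())
A=lambda I,x0,y0,x1,y1:cv2.resize(I["frame"][y0:y1,x0:x1],None,fx=6,fy=6,interpolation=cv2.INTER_CUBIC)
u=A(T,175,178,240,242);v=A(S,182,125,222,195); H=max(len(u),len(v))
cv2.imwrite("pics/crop.png",np.hstack([np.pad(i,((0,H-len(i)),(0,0),(0,0))) for i in(u,v)])[:,:,::-1])
E
```

```text
a [339.9 232.3] 103 [362.2 166.5] 32 xyz [ 0.5649 -0.3662  0.0303] err 0.0003
b [311.5 229.8] 78 [346.1 183.7] 25 xyz [ 0.5324 -0.3363  0.0307] err 0.0002
S [[299.1898498535156, 284.5987243652344], [270.59912109375, 194.4280242919922], [338.63519287109375, 184.93463134765625], [380.4717102050781, 271.82586669921875]] 
 [[0.4497, -0.4073], [0.5305, -0.2306], [0.64, -0.2809], [0.5584, -0.4581]] mean [ 0.5446 -0.3442] sides [0.194 0.121 0.195 0.12 ] ang [  65.4  -24.6 -114.7  154.9]
T [[377.5369873046875, 225.57073974609375], [285.84283447265625, 182.9984588623047], [313.25982666015625, 125.11811065673828], [403.28131103515625, 166.03695678710938]] 
 [[0.4574, -0.3913], [0.5325, -0.2271], [0.6426, -0.2777], [0.5672, -0.4417]] mean [ 0.5499 -0.3345] sides [0.181 0.121 0.181 0.121] ang [  65.4  -24.7 -114.7  155.4]
wood T [202.90566038 207.33647799] [[181.10000610351562, 197.10000610351562], [190.39999389648438, 186.6999969482422], [225.0, 217.60000610351562], [215.6999969482422, 228.10000610351562]]
wood S [200.05209657 151.81448539] [[189.0, 129.0], [210.0, 129.0], [210.0, 175.0], [189.0, 175.0]]
```

View pics/crop.png

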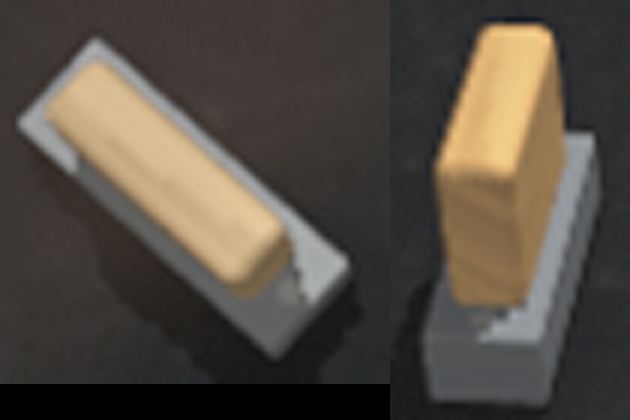

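The crop shows the grip's top face and the grey base clearly in both views, so I can pick corners. In the top view the grip spans about (182,197) to (222,217). In the scene view its top face spans about (190,129) to (209,155).

```bash
python3 - <<'E'
from h import *; from station import imaging
from scipy.optimize import least_squares
S=imaging.read_camera("scene");T=imaging.read_camera("top")
t=lambda x,y:(x/6+175,y/6+178); s=lambda x,y:((x-390)/6+182,y/6+125)
# local corners: L axis = +y local at angle 48.5 world
g=lambda sx,sy:(sx*.012,sy*.038,.082); bt=lambda sx,sy:(sx*.018,sy*.052,.03); bb=lambda sx,sy:(sx*.018,sy*.052,0)
# local y points to upper-left in top image; local x -> upper-right (angle yaw)
obs=[(T,t(47,112),g(-1,1)),(T,t(98,62),g(1,1)),(T,t(288,228),g(1,-1)),(T,t(237,280),g(-1,-1)),
(T,t(95,38),bt(1,1)),(T,t(18,122),bt(-1,1)),(T,t(350,265),bt(1,-1)),
(S,s(485,25),g(-1,1)),(S,s(553,28),g(1,1)),(S,s(517,178),g(1,-1)),(S,s(440,165),g(-1,-1)),
(S,s(592,132),bt(1,1)),(S,s(428,400),bb(-1,-1)),(S,s(548,402),bb(1,-1))]
def W(p,l): c,q=np.cos(p[2]),np.sin(p[2]); return (p[0]+c*l[0]-q*l[1],p[1]+q*l[0]+c*l[1],p[3]+l[2])
r=least_squares(lambda p:np.concatenate([proj(I,W(p,l))-px for I,px,l in obs]),[.5,-.05,np.radians(-41),0],loss="soft_l1",x_scale=[.01,.01,.1,.01])
print(r.x.round(4),np.degrees(r.x[2]));print(r.fun.reshape(-1,2).round(1).tolist())
x,e=tri((S,s(499,99)),(T,t(167,170)));print("grip top",x.round(4),e)
E
```

```text
[ 0.4816 -0.0829 -0.7092 -0.0035] -40.636907773673094
[[-1.4, -0.2], [-0.4, -2.2], [1.0, -0.6], [-0.1, 1.3], [0.5, -0.5], [-0.2, 0.2], [0.5, -0.6], [-1.1, -0.7], [0.4, -0.8], [-0.9, -0.9], [-1.7, 0.7], [0.3, 0.3], [0.4, 2.1], [-0.1, 2.7]]
grip top [ 0.4818 -0.0834  0.0767] 0.0007324369419304376
```

carry_out --targets '[0,30,-36,0,-5.8,0,31,-36,0,-5.8,0,31,-36,0,-5.8,0,31,-36,0,-5.8,0,31,-36,0,-5.8,0,31,-36,0,-5.8,0,31,-36,0,-5.8,0,31,-36,0,-5.8,0,31,-36,0,-5.8,0,31,-36,0,-5.8,0,1,-38,-5,-5.8,0,1,-38,-5,-5.8,0,1,-38,-5,-5.8,0,1,-38,-5,-5.8,0,1,-38,-5,-5.8,0,1,-38,-5,-5.8,0,1,-38,-5,-5.8,0,1,-38,-5,-5.8,0,1,-38,-5,-5.8,0,1,-37,-5,-5.8]' --newtons 60

```text
t: 2.3
eef_pos: [0.4806, -0.0851, 0.1814]
tool_rot: [0.0, 0.907, 0.422, 0.0]
contact_force: [0.4, 0.5, 0.1]
gripper_width: 0.999
grasp_force: 0.0
```

```bash
python3 - <<'E'
from h import *; from station import bot,imaging
from scipy.spatial.transform import Rotation as R
o=bot.get_obs(); c=imaging.read_camera("wrist"); print(c["tool_from_camera"].round(4),c["fov_y"],c["cx"],c["cy"])
q=o["tool_rot"];P=np.eye(4);P[:3,:3]=R.from_quat(np.r_[q[1:],q[0]]).as_matrix();P[:3,3]=o["eef_pos"]
c["pose"]=P@c["tool_from_camera"]; im=c["frame"][:,:,::-1].copy()
cs,sn=np.cos(-.709),np.sin(-.709)
for hx,hy,z,col in((.012,.038,.082,(0,0,255)),(.018,.052,.03,(0,255,0)),(.018,.052,0,(255,255,0))):
    p=np.array([proj(c,(.4816+cs*a*hx-sn*b*hy,-.0829+sn*a*hx+cs*b*hy,z)) for a,b in((1,1),(1,-1),(-1,-1),(-1,1))])
    cv2.polylines(im,[p.round().astype(int)],True,col,1); print(p.round(1).tolist())
cv2.imwrite("pics/w1.png",im); print(o["eef_pos"].round(4),o["tool_rot"].round(4))
E
```

```text
[[-1.000e-03  9.624e-01  2.716e-01  6.870e-02]
 [ 1.000e+00  8.000e-04  6.000e-04 -1.000e-04]
 [ 4.000e-04  2.716e-01 -9.624e-01 -1.427e-01]
 [ 0.000e+00  0.000e+00  0.000e+00  1.000e+00]] 64.95424407289082 251.49213703824245 186.74834116045383
[[266.4, 138.9], [264.5, 227.1], [236.8, 226.9], [236.4, 138.6]]
[[270.5, 117.7], [267.9, 219.6], [233.5, 219.4], [232.6, 117.3]]
[[268.7, 116.2], [266.5, 209.8], [235.0, 209.5], [234.3, 115.9]]
[ 0.4806 -0.0851  0.1814] [0.000e+00 9.066e-01 4.220e-01 5.000e-04]
```

View pics/w1.png

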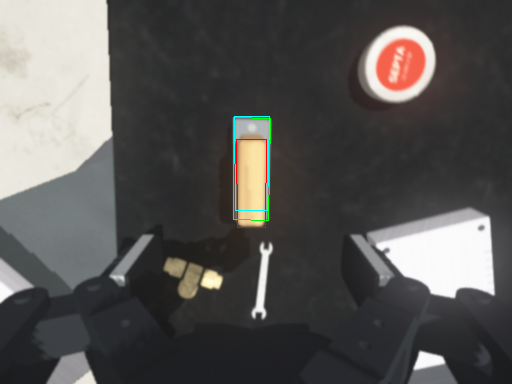

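The wrist view confirms the estimate. The projected grip and base outlines, grip at (236–266, 139–227), lie on the real scraper within about a pixel. Next I descend and grip.

carry_out --targets '[0,1,2,-20,-0.5,0,0,0,-25,0,0,0,0,-25,0,0,0,0,-25,0,0,0,0,-20,0,0,0,0,-16,0,0,0,0,-10,0,0,0,0,0,0,255,0,0,0,0,255,0,0,0,0,255,0,0,0,0,255,0,0,0,0,255,0,0,0,0,255,0,0,0,0,255,0,0,0,0,255,0,0,0,0,255,0,0,0,0,255,0,0,0,0]' --newtons 60

```text
t: 4.15
eef_pos: [0.4822, -0.0816, 0.0409]
tool_rot: [0.0, 0.908, 0.42, 0.001]
contact_force: [-0.4, 0.9, 6.3]
gripper_width: 0.274
grasp_force: 59.5
```

carry_out --targets '[255,0,0,10,0,255,0,0,20,0,255,0,0,20,0,255,0,0,10,0,255,0,0,0,0,255,0,0,0,0,255,0,0,0,0,255,8,-21,0,-7.4,255,9,-21,0,-7.4,255,8,-21,0,-7.4,255,9,-21,0,-7.4,255,8,-21,0,-7.4,255,9,-21,0,-7.4,255,9,-21,0,-7.4,255,9,-21,0,-7.4,255,9,-22,0,-7.4,255,8,-22,0,-7.6,255,0,0,0,0,255,0,0,0,0]'

```text
t: 6.05
eef_pos: [0.5668, -0.2937, 0.099]
tool_rot: [0.0, 0.977, -0.212, -0.001]
contact_force: [0.0, 0.6, -2.1]
gripper_width: 0.274
grasp_force: 59.1
```

```bash
python3 - <<'E'
from h import *; from station import bot,imaging
from scipy.spatial.transform import Rotation as R
o=bot.get_obs(); q=o["tool_rot"]; M=R.from_quat(np.r_[q[1:],q[0]]).as_matrix(); print(o["eef_pos"].round(4),o["gripper_width"],o["grasp_force"],np.degrees(np.arctan2(M[1,1],M[0,1])),M[2].round(4))
u=np.array([-.417,-.909]);v=np.array([.909,-.417]);d=o["eef_pos"][:2]-[.5499,-.3345];print("plate frame",d@u,d@v)
S=imaging.read_camera("scene")["frame"][:,:,::-1];T=imaging.read_camera("top")["frame"][:,:,::-1]
f=lambda i:cv2.resize(i,None,fx=2.2,fy=2.2,interpolation=cv2.INTER_CUBIC)
cv2.imwrite("pics/p2.png",np.hstack([f(S[120:330,220:400]),f(T[70:280,270:450])]))
E
```

```text
[ 0.5668 -0.2937  0.099 ] 0.27372180489297854 59.09246563911438 -114.51130522767365 [-2.2e-03  6.0e-04 -1.0e+00]
plate frame -0.04417517948513589 -0.0016711387920240034
```

View pics/p2.png

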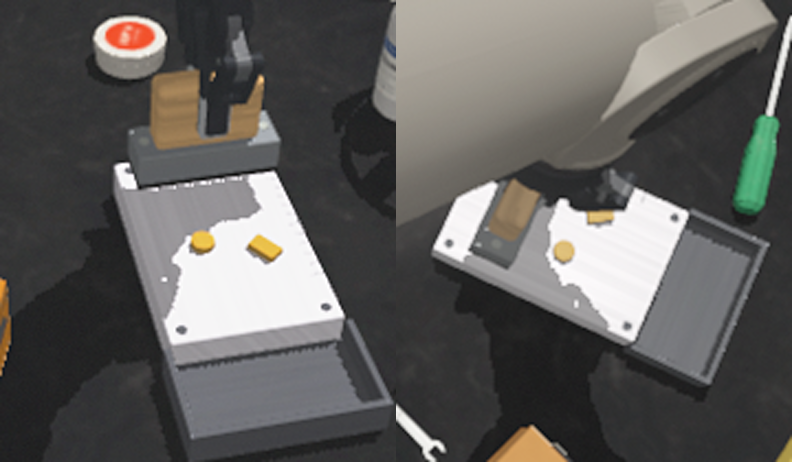

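The view shows the scraper square to the plate and level, behind both chips. In the left pane the chips are at about (203,241) and (265,247), clear of its face. Next I lower it to just above the plate.

carry_out --targets '[255,0,0,-10,0,255,0,0,-8,0,255,0,0,-5,0,255,0,0,-3,0,255,0,0,0,0,255,0,0,0,0]'

```text
t: 6.75
eef_pos: [0.5677, -0.2938, 0.0744]
tool_rot: [0.0, 0.977, -0.213, 0.0]
contact_force: [-0.5, -0.2, -0.7]
gripper_width: 0.272
grasp_force: 59.1
```

carry_out --targets '[255,0,0,-1,0,255,0,0,-0.7,0,255,0,0,0,0,255,0,0,0,0]'

```text
t: 7.15
eef_pos: [0.5676, -0.2936, 0.0727]
tool_rot: [-0.0, 0.977, -0.213, 0.0]
contact_force: [-0.2, 0.2, -0.9]
gripper_width: 0.279
grasp_force: 59.1
```

carry_out --targets '[255,-2.5,-5.5,0,0,255,-2.5,-5.5,0,0,255,-2.5,-5.5,0,0,255,-2.5,-5.5,0,0,255,-2.5,-5.5,0,0,255,-2.5,-5.5,0,0,255,-2.5,-5.5,0,0,255,-2.5,-5.5,0,0,255,-2.5,-5.5,0,0,255,-2.5,-5.5,0,0,255,-2.5,-5.5,0,0,255,-2.5,-5.5,0,0,255,-2.5,-5.5,0,0,255,-2.5,-5.5,0,0,255,0,0,0,0]'

```text
t: 8.65
eef_pos: [0.5318, -0.3719, 0.0728]
tool_rot: [0.0, 0.977, -0.213, 0.0]
contact_force: [0.1, -1.0, -2.7]
gripper_width: 0.273
grasp_force: 59.2
```

```bash
python3 - <<'E'
from h import *; from station import bot,imaging
o=bot.get_obs()
u=np.array([-.417,-.909]);v=np.array([.909,-.417]);d=o["eef_pos"][:2]-[.5499,-.3345];print("plate frame",d@u,d@v,o["eef_pos"],o["contact_force"])
S=imaging.read_camera("scene")["frame"][:,:,::-1];T=imaging.read_camera("top")["frame"][:,:,::-1]
f=lambda i:cv2.resize(i,None,fx=2.2,fy=2.2,interpolation=cv2.INTER_CUBIC)
cv2.imwrite("pics/p3.png",np.hstack([f(S[140:350,230:410]),f(T[90:300,280:460])]))
E
```

```text
plate frame 0.041556778510865235 -0.0008170400560682014 [ 0.53183121 -0.37192804  0.0727964 ] [ 0.13295352 -1.01688305 -2.68489385]
```

View pics/p3.png

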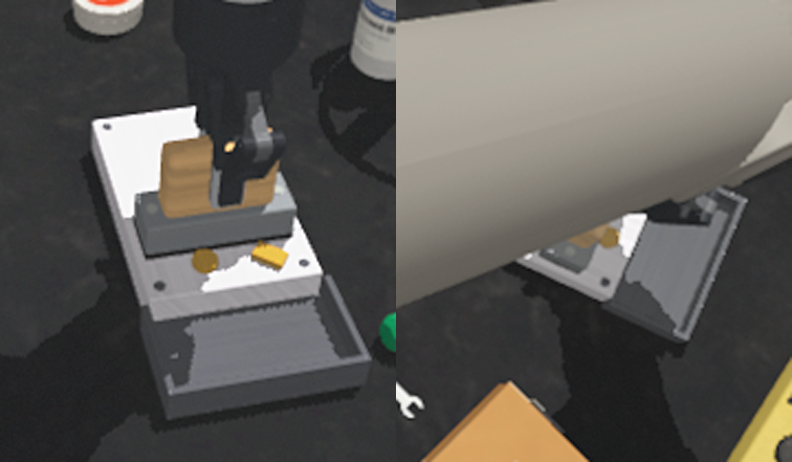

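The wipe is working. Both chips lie ahead of the scraper face, at (205,261) and (270,254) in the left pane, and are approaching the trough edge.

carry_out --targets '[255,-2.1,-4.6,0,0,255,-2.1,-4.6,0,0,255,-2.1,-4.6,0,0,255,-2.1,-4.6,0,0,255,-2.1,-4.6,0,0,255,-2.1,-4.6,0,0,255,-2.1,-4.6,0,0,255,-2.1,-4.6,0,0,255,-2.1,-4.6,0,0,255,-1,-2.2,0,0,255,0,0,0,0,255,0,0,0,0,255,0,0,0,0]'

```text
t: 10.05
eef_pos: [0.5129, -0.4139, 0.0725]
tool_rot: [-0.0, 0.977, -0.212, -0.0]
contact_force: [-0.3, -0.8, -0.8]
gripper_width: 0.274
grasp_force: 59.2
```

```bash
python3 - <<'E'
from h import *; from station import bot,imaging
o=bot.get_obs()
u=np.array([-.417,-.909]);v=np.array([.909,-.417]);d=o["eef_pos"][:2]-[.5499,-.3345];print("plate frame",d@u,d@v,o["eef_pos"],o["contact_force"])
S=imaging.read_camera("scene")["frame"][:,:,::-1]
f=lambda i:cv2.resize(i,None,fx=3,fy=3,interpolation=cv2.INTER_CUBIC)
cv2.imwrite("pics/p4.png",f(S[150:340,250:410]))
E
```

```text
plate frame 0.08756119026489956 -0.0005014234821698045 [ 0.51293747 -0.41387054  0.07251295] [-0.32587178 -0.76157468 -0.8333664 ]
```

View pics/p4.png

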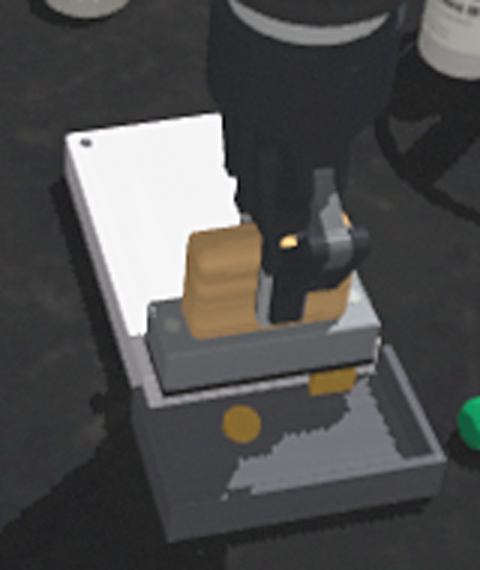

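The round chip lies on the trough floor at (240,424). The rectangular chip is at (332,381), just past the plate edge and partly hidden under the scraper's overhang.

```bash
python3 - <<'E'
from h import *; from station import imaging
S=imaging.read_camera("scene")
u=np.array([-.417,-.909]);v=np.array([.909,-.417])
for n,p in(("rect",(332,381)),("rect top",(332,370)),("rect bottom",(332,393)),("round",(240,424))):
    for z in(.014,.03):
        d=onz(S,(p[0]/3+250,p[1]/3+150),z)[:2]-[.5499,-.3345];print(n,z,(d@u).round(4),(d@v).round(4))
E
```

```text
rect 0.014 0.1004 0.0345
rect 0.03 0.1122 0.0283
rect top 0.014 0.0939 0.0368
rect top 0.03 0.1059 0.0306
rect bottom 0.014 0.1073 0.032
rect bottom 0.03 0.1189 0.0259
round 0.014 0.1163 -0.0169
round 0.03 0.1276 -0.0217
```

carry_out --targets '[255,-1,-2.3,0,0,255,-1,-2.3,0,0,255,-1,-2.3,0,0,255,-1,-2.3,0,0,255,0,0,0,0,255,2,5,10,0,255,2,5,15,0,255,5,10,15,0,255,10,20,0,0,255,12,30,0,0,255,10,30,0,0,255,0,0,0,0]'

```text
t: 11.35
eef_pos: [0.5538, -0.3166, 0.1131]
tool_rot: [-0.002, 0.978, -0.208, 0.001]
contact_force: [0.0, 0.2, -1.5]
gripper_width: 0.275
grasp_force: 59.3
```

```bash
python3 - <<'E'
from h import *; from station import bot,imaging
S=imaging.read_camera("scene")
u=np.array([-.417,-.909]);v=np.array([.909,-.417])
T=imaging.read_camera("top"); im=S["frame"]
f=lambda i:cv2.resize(i,None,fx=2.2,fy=2.2,interpolation=cv2.INTER_CUBIC)
cv2.imwrite("pics/p5.png",np.hstack([f(S["frame"][150:340,230:410]),f(T["frame"][90:280,280:460])])[:,:,::-1])
E
```

```text
(no output)
```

View pics/p5.png

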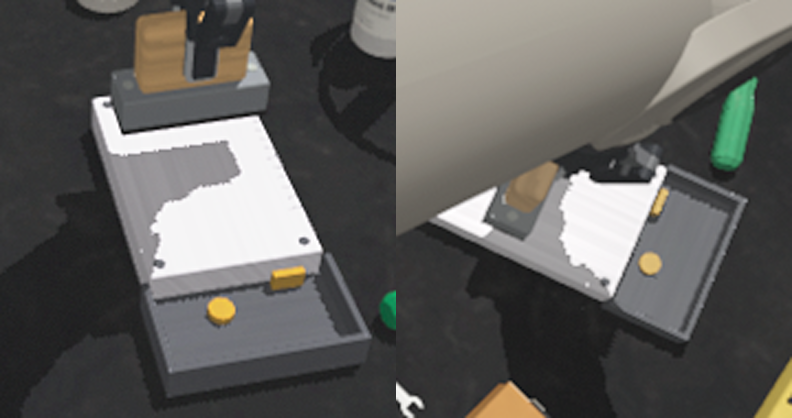

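Both chips are in the trough. The rectangular one stands against the plate's end face, at (288,278) in the left pane. I will check its height by triangulation.

```bash
python3 - <<'E'
from h import *; from station import bot,imaging
S=imaging.read_camera("scene");T=imaging.read_camera("top")
br=lambda h:(h[...,1]>120)&(h[...,2]>80)
u=np.array([-.417,-.909]);v=np.array([.909,-.417])
for n,bs,bt in(("a",(348,265,375,288),(390,172,410,194)),("b",(318,280,345,302),(385,200,405,220))):
    s=blob(S["frame"],*bs,br);t=blob(T["frame"],*bt,br);x,e=tri((S,s[0]),(T,t[0]));d=x[:2]-[.5499,-.3345]
    print(n,s[0],t[0],t[2],x.round(4),e.round(4),(d@u).round(4),(d@v).round(4))
o=bot.get_obs();print(o["eef_pos"],o["t"])
E
```

```text
a [360.3875969 276.       ] [397.9047619  182.61904762] 21 [ 0.5408 -0.437   0.0116] 0.0012 0.0969 0.0345
b [330.05932203 290.76271186] [393.07692308 212.        ] 13 [ 0.4877 -0.4281  0.0075] 0.0028 0.111 -0.0175
[ 0.54976018 -0.32404655  0.11368991] 11.55
```

carry_out --targets '[255,-7,24,0,7.4,255,-7,24,0,7.4,255,-7,24,0,7.4,255,-7,24,0,7.4,255,-7,24,0,7.4,255,-7,24,0,7.4,255,-7,24,0,7.4,255,-7,24,0,7.4,255,-7,24,0,7.4,255,-5,24,0,7.4,255,0,0,-15,0,255,0,0,-20,0,255,0,0,-20,0,255,0,0,-10,0,255,0,0,-4,0,255,0,0,0,0,255,0,0,0,0]'

```text
t: 13.25
eef_pos: [0.4822, -0.0839, 0.0443]
tool_rot: [0.0, 0.908, 0.418, 0.0]
contact_force: [-0.4, -0.2, -1.1]
gripper_width: 0.268
grasp_force: 59.5
```

Now I go down the last ~3.5 mm, gently, and release.

carry_out --targets '[255,0,0,-1,0,255,0,0,-1,0,255,0,0,-1,0,255,0,0,-0.5,0,255,0,0,0,0,255,0,0,0,0]'

```text
t: 13.85
eef_pos: [0.482, -0.0833, 0.0409]
tool_rot: [-0.0, 0.908, 0.418, 0.0]
contact_force: [-3.4, 0.4, 9.5]
gripper_width: 0.271
grasp_force: 61.1
```

Contact with the bench shows as about 10 N upward. I open the fingers and retreat straight up.

carry_out --targets '[0,0,0,0,0,0,0,0,0,0,0,0,0,0,0,0,0,0,0,0,0,0,0,0,0,0,0,0,0,0,0,0,0,0,0,0,0,0,5,0,0,0,0,15,0,0,0,0,30,0,0,0,0,40,0,0,0,0,40,0,0,0,0,30,0,0,0,0,0,0,0,0,0,0,0]'

```text
t: 15.35
eef_pos: [0.4819, -0.0831, 0.2006]
tool_rot: [-0.0, 0.908, 0.418, 0.001]
contact_force: [-0.9, 0.6, -0.3]
gripper_width: 1.001
grasp_force: 0.0
```

```bash
python3 - <<'E'
from h import *; from station import imaging
S=imaging.read_camera("scene");W=imaging.read_camera("wrist")
f=lambda i:cv2.resize(i,(400,300))
cv2.imwrite("pics/p6.png",np.hstack([f(S["frame"][90:330,160:480]),f(W["frame"])])[:,:,::-1])
E
```

```text
(no output)
```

View pics/p6.png

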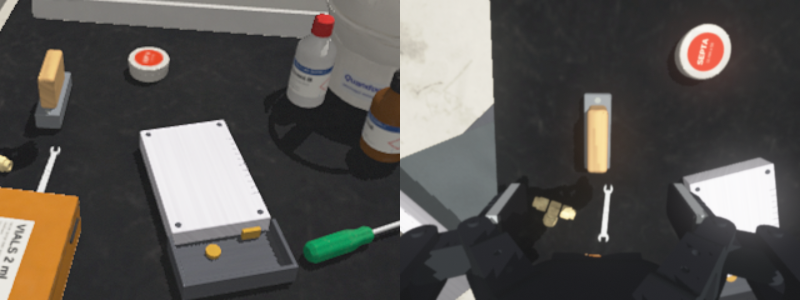

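The scraper stands upright on the bench at (52,90) in the left pane and is released. Both chips are in the trough, at (213,251) and (251,232).

```bash
python3 -c "
from station import bot
print(bot.hand_in())"
```

```text
the job is handed in; nothing more can be done
None
```

I wiped both chips into the trough, stood the scraper back upright on the bench and released it, then handed the job in at about 15.4 s; the hand-in returned no verdict, but the last pictures show everything in place.

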